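Open the cooling reservoir on its tilt stand

TASK

The pump-and-reservoir unit has to be opened for refilling. First push the headed locking pin fully home through the fork of the tilt stand, so that the cradle cannot swing. Then unscrew the reservoir's cap (anticlockwise), lift it off and set it down flat in the empty steel parts tray without dropping it, with the pin still home and the screwdriver, the case fan and the bottle left where they are.

Things in the scene. Friction and masses are not known exactly. Their poses are not given: they have to be found in the camera images.
- stand: bare aluminium tilt stand screwed to the bench: base 150 x 120 x 10 mm, on it a clevis fork of two cheeks, each 12 mm thick, outer faces at y = -31 and +31 mm, 62 mm high. Origin on the bench in the fork's middle plane; z up. The reservoir leans 30 deg from vertical towards the stand's -x. Pump block above the fork: 28 mm to either side, so a tool pushing the pin must lean outwards (top towards -y)
- bore (a point): centre of the locking-pin bore (holes 13.5 mm) at the outer face of the fork's -y cheek: x = -12, y = -31, z = 42 mm in the stand's frame. The bore runs along the stand's y through that cheek, the cradle's 36 mm wide lug and the +y cheek
- cradle (a joint): hinge of the cradle that carries pump and reservoir in the fork: 0 rad = resting on its stop, bores aligned (its start and proper place); positive = swung up and back towards the stand's +x, up to 0.5 rad. Only weight and light friction hold it until the pin is home
- mouth (a point): centre of the reservoir's mouth: top of the threaded neck (hidden under the cap at the start), on the reservoir axis; x = -60.5, y = 0, z = 226 mm in the stand's frame. The neck is 26 mm high on a 53 mm wide shoulder; below it the clear tube is 50 mm wide, with a 58 mm clamp ring from 65 mm below the mouth
- cap: black round screw cap, fluted sides, 58 mm across, 31 mm high, about 90 g. Origin: centre of its lower edge, 2 mm above the shoulder; z along the reservoir axis out through its closed top. Anticlockwise (seen from its top) it rises 4.3 mm per rad; after 3.0 rad the thread is out and it lifts off along the axis, 24 mm to clear the neck
- cap_top (a point): centre of the cap's top face, 31 mm from its origin. A seal ring presses on the cap from inside with about 9 N: the first 0.7 rad of turning take up to 0.4 N m, then it turns easily and stays where it is left between twists. Clockwise it is blocked
- pin: steel locking pin: shank 12 mm thick, 74 mm long, coned tip; flat round head 28 mm across, 10 mm thick. Lies along its y axis (the stand's y): origin at the centre of the head's seating face, tip towards +y. Starts part-way in, head 23 to 35 mm off the -y cheek; slides with light friction towards +y; home when the seating face meets that cheek (its origin at point bore)
- tray: empty shallow steel parts tray, 170 mm (x) by 150 mm (y), walls 30 mm high and 3 mm thick, floor 3 mm; fixed to the bench, on the left or the right. Origin under its centre
- radiator: white cooling radiator standing upright on a fixed foot beside the stand, on its +y side: 120 mm (its x) by 28 mm (its y), 285 mm high (297 with its fittings), foot 150 x 75 x 8 mm. Origin on the bench under its middle. An obstacle
- fan: bystander: black 120 x 120 mm case fan, 25 mm thick, lying flat; origin under its centre
- bottle: bystander: white plastic bottle, 68 mm wide, 165 mm high, standing behind the stand (its +x side); origin under its centre
- driver: bystander: screwdriver 190 mm long lying on the bench between robot and stand, along its x axis
There are look-alikes about, which are no part of the job. Leave any red, turquoise or yellow look-alike of the cap alone.

How it is judged:
On the way, in this order (a step that is already met when the one before it is completed fails the run):
1. the locking pin is pushed home (y of pin in the frame of stand above -0.034 m), for 0.2 s.
2. the cap is unscrewed and lifted off the reservoir, the pin still home (y of pin in the frame of stand above -0.034 m and distance between cap and mouth above 0.05 m), for 0.1 s.
At the end, for the whole second after the job is handed in: Pin home: head's seating face within 3 mm of the cheek. Cradle within 0.06 rad of its stop. Cap lying flat (either way up, within 0.12 rad) on the tray's floor, inside its walls, at rest (y of pin in the frame of stand above -0.034 m and x of cap in the frame of tray between -0.065 and 0.065 m and y of cap in the frame of tray between -0.055 and 0.055 m and ((angle between cap's own z axis and vertical below 0.12 rad and z of cap in the frame of tray between -0.002 and 0.01 m) or (angle between cap's own z axis and vertical above 3.02 rad and z of cap in the frame of tray between 0.028 and 0.042 m)) and linear speed of cap below 0.02 m/s and value of joint cradle below 0.06 rad); the robot touches nothing.
It fails at once if the cap is unscrewed while the pin is not home (not (y of pin in the frame of stand above -0.034 m) and distance between cap and mouth below 0.017 m).
It fails at once if the cap is dropped (falls freely by some 25 mm or more) (linear speed of cap above 0.7 m/s and contact force between the fingers and cap below 0.05 N).
It fails at once if the case fan is shifted by more than 30 mm (distance of fan from where it was at the start of the episode above 0.03 m).
It fails at once if the bottle is shifted by more than 30 mm (distance of bottle from where it was at the start of the episode above 0.03 m).
It fails at once if the screwdriver is shifted by more than 30 mm (distance of driver from where it was at the start of the episode above 0.03 m).
It also fails if it takes over 72 s, if anything falls off the work surface, if the arm or the gripper's body presses on something with over 40 N, if the wrist force passes 120 N, or if a joint passes its speed limit or range.

ROBOT

A 6-joint arm with a two-finger parallel gripper is mounted at the origin on the work surface. World frame = base frame: x ahead of the robot, y to its left, z up, the work surface at z = 0. Lengths are in m, angles in rad, forces in N, time in s.
With the tool pointing down it reaches from about 0.4 to 0.925 m from the base axis. Payload 12.5 kg.
Tool frame: the origin (TCP) lies midway between the tips of the shut fingers; the grasp point (between the pads) lies 19 mm behind it; z points along the fingers, y is the line along which they close (so a half turn about z gives the same grasp; the last joint's range is limited). The gripper opens to 95 mm and grips with 3 to 60 N. Pads are 20 mm wide; open, the fingers measure 119 mm over their backs; the gripper's body (75 mm by 180 mm) begins 59 mm behind the grasp point.
Start: joints at [1.056, 0.491, 1.559, -0, 1.092, -0.106], TCP at [0.248, 0.574, 0.215] pointing down, gripper open.
Joint ranges: [-3.1, 3.1], [-0.84, 2.19], [0.05, 2.79], [-1.13, 4.28], [0.06, 2.93], [-2.69, 2.69]. Speed limits (rad/s): [2.22, 2.22, 2.79, 3.14, 3.14, 3.14].

INTERFACE

Orientations are given as a unit quaternion [x, y, z, w].
In Python, from workcell import sensors, imaging, job, spotter gives the robot as it stands.
- The arm moves only by the tool carry_out, never from a script. Its argument "rows" is a list that holds one entry, the list of rows, each a list of 7 numbers: the shift along the tool's x, y, z in m, then the turn, a rotation vector about the tool's x, y, z in rad, then the finger opening in m, from 0 to 0.0951. A call has 1 to 12 rows; each row shifts and turns the commanded pose from where the row before left it, along the tool's axes as they then stand; what a row does not reach is not made up. A row lasts 1/10 s, in which the tool goes at most 50 mm and 8.59 degrees, less where a joint would pass 70% of its speed; a pose out of reach is approached as far as the arm can. A call is refused whole if a number of a shift passes 0.05 or a number of a turn 0.15, either way. A call with a gripper value outside its range is refused whole. The fingers move at their own pace and stop on an object; "grip_force" is the grip in N (left out, the last holds). Time passes only in rows, so rows that do not move let the fingers close. It gives the time, the measured TCP pose, the force, the opening and the grip force at its end, in the units of the state.
- sensors.sense(): the state, without advancing time (a new reading comes with each control period).
- imaging.get_image(name): name is "scene" or "top" or "wrist"; returns (picture, depth): 400x640x3 uint8, red, green, blue; 400x640 float32, m along the optical axis (not along the pixel's ray), 0 where there is no reading.
- imaging.camera_info(name): a dict with "mtx" (3x3 intrinsics, pixels), "T" (4x4, takes a point from camera to world coordinates). Camera axes: x right, y down, z forward; pixel columns grow to the right and rows downward; lengths in m; the calibration is good to about 2 mm. A picture is of the moment at which its call begins: read the wrist's pose just before it. camera_info takes no time and is no camera call; for the wrist camera it gives the pose at the moment of the call.
- job.sign_off(): hands the job in; it is judged then, once.
Trained networks look in the newest picture that a camera, given by its name, has taken for a name from the list of things; names that differ only in an ending like _2 or _b are one class to them, and where a whole thing is asked for, a point or a joint stands for the part that bears it (a point fixed in the world has none). Each returns a list of dicts, best first, with "conf" (0 to 1); they miss things now and then, are a little off and sometimes report something else, mostly with a low value. They report only what shows in the picture. A call takes as long as a camera call. They do not tell look-alikes from the thing itself.
- spotter.regions_of(target, camera): "pixels" (400x640 bool, what is visible of it) and "location" ([column, row] in pixels, amid what is visible of it).
The state is a dict: "t": time; "qpos": joint angles; "joint_velocities": joint speeds; "joint_efforts": joint torques, N m; "position": TCP position; "ee_rot": TCP orientation; "wrist_force": force on the tool from outside, world axes, zero at the start; "torque": the same for the moment, N m; "width": finger opening in m; "finger_force": force on a finger pad.
Only numpy, scipy, OpenCV 4.12 (cv2) and the standard library are available. Lean on these libraries where they do the work, as an engineer would, in place of code of your own. Each camera call takes 0.05 s, during which the arm holds its last target. There are 200 camera calls.

## Working session

There is one attempt and no reset: what is moved stays moved. The work goes in short steps, Python scripts to look and compute and a tool call to move; the robot and the scene stay as the last step left them, time stands still between calls to the robot, and variables do not carry over. Pictures are saved under pics/ and viewed, at most 10 in all, crops included, and the job is handed in when it is done.

Besides the shell and the picture viewer there is one more tool, called after "Emit:" in YAML: its name, and indented under it one key for each argument. carry_out: Moves the arm, as the interface text tells. Its arguments: {"type":"object","properties":{"rows":{"type":"array","items":{"type":"array","items":{"type":"array","items":{"type":"number"}}}},"grip_force":{"type":"number"}},"required":["rows"]}

```bash
mkdir -p pics; ls
cat > h.py <<'E'
import numpy as np,cv2
from workcell import sensors,imaging,job,spotter
from scipy.spatial.transform import Rotation as R
def cloud(n):
    im,d=imaging.get_image(n);c=imaging.camera_info(n);K=c["mtx"];T=np.array(c["T"])
    v,u=np.mgrid[:400,:640]
    P=np.stack([(u-K[0][2])/K[0][0]*d,(v-K[1][2])/K[1][1]*d,d],-1)@T[:3,:3].T+T[:3,3]
    P[d==0]=np.nan
    return im,P
E
python3 - <<'E'
from h import *
ims=[]
for n in ["scene","top"]:
    im,P=cloud(n); ims.append(im)
    cv2.imwrite(f"pics/{n}.png",im[:,:,::-1]); np.save(f"{n}.npy",P)
    print(n,imaging.camera_info(n)["T"])
    for t in ["stand","cap","pin","tray","radiator","fan","bottle","driver"]:
        for r in spotter.regions_of(t,n)[:3]:
            p=P[r["pixels"]];p=p[~np.isnan(p[:,0])]
            print(t,round(r["conf"],2),np.round(r["location"]),len(p),np.round(np.median(p,0),3),np.round(np.percentile(p,2,0),3),np.round(np.percentile(p,98,0),3))
print(sensors.sense())
E
```

```text
pics
scene [[-0.0813756   0.6723311  -0.73576416  1.18604722]
 [ 0.99664755  0.04862078 -0.06580033  0.09356987]
 [-0.00846618 -0.73865209 -0.67403369  0.70754668]
 [ 0.          0.          0.          1.        ]]
stand 0.58 [277. 226.] 2858 [ 0.606 -0.045  0.106] [ 0.538 -0.107  0.006] [0.669 0.009 0.211]
cap 0.8 [220. 270.] 600 [ 0.693 -0.177  0.031] [ 0.658 -0.205  0.004] [ 0.713 -0.152  0.034]
cap 0.77 [257. 181.] 342 [ 0.381 -0.157  0.031] [ 0.34  -0.185  0.003] [ 0.398 -0.132  0.035]
cap 0.72 [267. 201.] 204 [ 0.463 -0.124  0.031] [ 0.424 -0.141  0.006] [ 0.478 -0.109  0.034]
tray 0.63 [458. 226.] 3378 [0.481 0.404 0.005] [0.397 0.323 0.001] [0.567 0.472 0.031]
radiator 0.84 [352. 221.] 2822 [0.632 0.111 0.127] [0.508 0.077 0.004] [0.648 0.145 0.297]
radiator 0.39 [252. 228.] 93 [ 0.575 -0.113  0.045] [ 0.527 -0.123 -0.   ] [ 0.586 -0.097  0.054]
fan 0.64 [172. 209.] 1674 [ 0.496 -0.364  0.019] [ 0.432 -0.426  0.   ] [ 0.551 -0.308  0.027]
bottle 0.83 [283. 273.] 1695 [ 0.742 -0.014  0.101] [ 0.711 -0.047  0.008] [0.755 0.014 0.166]
driver 0.7 [308. 204.] 248 [ 0.445 -0.008  
[... 1358 characters left out ...]
8]
{'t': 0.9, 'qpos': array([ 1.05638161e+00,  4.90886981e-01,  1.55891274e+00, -1.56787776e-05,
        1.09168759e+00, -1.05606333e-01]), 'joint_velocities': array([-0.00158192, -0.00099084,  0.00057805, -0.00062258,  0.00011493,
       -0.00039329]), 'joint_efforts': array([ 1.14416569e-03, -6.12472844e+01, -2.58433306e+01,  6.93248352e-02,
        4.45684476e-02, -7.45878333e-05]), 'position': array([0.24844073, 0.57351503, 0.21466464]), 'ee_rot': array([2.02980251e-01, 9.79182830e-01, 4.80368302e-05, 2.26932211e-05]), 'wrist_force': array([ 0.51547098,  0.30786603, -0.15770975]), 'torque': array([-0.03445971, -0.01613682, -0.02902247]), 'finger_force': 0.0, 'width': 0.09495493365238171}
```

Run:
```python
import cv2
a=cv2.imread("pics/scene.png")[80:310,150:420];b=cv2.imread("pics/top.png")[120:320,270:480]
a=cv2.resize(a,None,fx=1.48,fy=1.48*1.0,interpolation=2);b=cv2.resize(b,(399,340),interpolation=2);
b=cv2.resize(b,(399,a.shape[0]));cv2.imwrite("pics/v1.png",cv2.hconcat([a,b]))
```

```text
(no output)
```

View pics/v1.png

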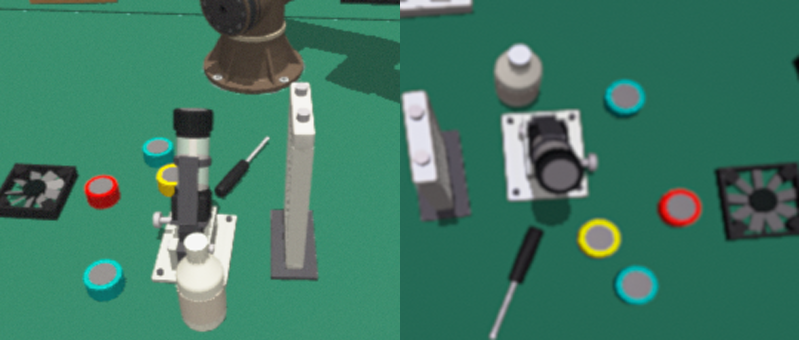

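View pics/top.png

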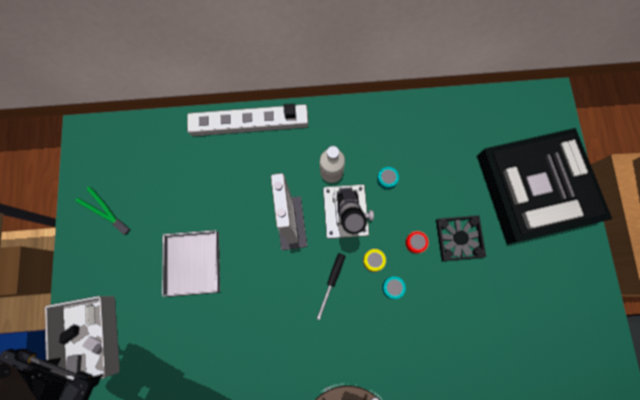

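The black cap is at about (352,220) in the top picture, on the leaning reservoir. The pin head sticks out on the −y side at (371,216), and the tray is on the left at (190,262). The red, yellow and turquoise caps on the bench are the decoys. Next I measure the stand frame, cap and pin.

Run:
```python
from h import *
for n in ["top","scene"]:
    P=np.load(n+".npy");im=cv2.imread(f"pics/{n}.png").astype(int)
    x,y,z=P[...,0],P[...,1],P[...,2]
    roi=(abs(x-.6)<.1)&(abs(y+.045)<.09)
    m=roi&(z>.004)&(z<.016)&(im.min(-1)>110)
    r=cv2.minAreaRect(P[m][:,:2].astype(np.float32)*1000);print(n,"base",m.sum(),r)
    # cap
    c=(abs(x-.53)<.08)&(abs(y+.045)<.07)&(z>.19)&(im.max(-1)<90)
    q=P[c];print("cap",len(q),q.min(0).round(3),q.max(0).round(3),np.median(q,0).round(3))
    p=roi&(y<-.088)&(z>.022)&(z<.075)
    q=P[p];print("pin",len(q),q.min(0).round(3),q.max(0).round(3),np.median(q,0).round(3)); print(np.round(q[::max(1,len(q)//14)],3).tolist())
    t=(abs(x-.484)<.12)&(abs(y-.4)<.11)&(z>.02)&(z<.04)
    print("tray",cv2.minAreaRect(P[t][:,:2].astype(np.float32)*1000))
    t=(abs(x-.58)<.12)&(abs(y-.1)<.07)&(z>.27)&(z<.31)
    print("rad",cv2.minAreaRect(P[t][:,:2].astype(np.float32)*1000))
    t=(abs(x-.58)<.12)&(abs(y-.1)<.07)&(z>.005)&(z<.011)
    print("radfoot",cv2.minAreaRect(P[t][:,:2].astype(np.float32)*1000))
```

```text
top base 814 ((598.7939453125, -61.72632598876953), (150.8523712158203, 140.81092834472656), 0.08308569341897964)
cap 380 [ 0.499 -0.079  0.19 ] [ 0.59  -0.021  0.25 ] [ 0.538 -0.047  0.233]
pin 60 [ 0.56  -0.124  0.03 ] [ 0.639 -0.088  0.055] [ 0.573 -0.115  0.048]
[[0.639, -0.089, 0.052], [0.585, -0.12, 0.049], [0.581, -0.119, 0.053], [0.578, -0.116, 0.054], [0.579, -0.106, 0.043], [0.576, -0.116, 0.054], [0.575, -0.106, 0.046], [0.573, -0.116, 0.055], [0.572, -0.108, 0.045], [0.57, -0.119, 0.05], [0.57, -0.108, 0.041], [0.567, -0.118, 0.053], [0.565, -0.115, 0.052], [0.564, -0.114, 0.04], [0.562, -0.114, 0.037]]
tray ((484.26611328125, 396.6551208496094), (152.2172088623047, 170.79454040527344), 89.5625)
rad ((577.0684814453125, 110.06573486328125), (120.90155029296875, 28.295394897460938), 3.232567071914673)
radfoot ((575.7171630859375, 95.87162780761719), (197.08450317382812, 125.23168182373047), 1.276849389076233)
scene base 740 ((596.639404296875, -49.620365142822266), (151.7673797607422, 122.17236328125), 0.5596196055412292)
cap 485 [ 0.517 -0.078  0.19 ] [ 0.589 -0.019  0.249] [ 0.55  -0.045  0.229]
pin 84 [ 0.56  -0.122  0.029] [ 0.587 -0.093  0.055] [ 0.577 -0.112  0.046]
[[0.563, -0.121, 0.05], [0.569, -0.115, 0.053], [0.572, -0.114, 0.053], [0.577, -0.112, 0.055], [0.58, -0.112, 0.054], [0.573, -0.099, 0.048], [0.577, -0.113, 0.048], [0.572, -0.1, 0.044], [0.581, -0.113, 0.048], [0.574, -0.1, 0.042], [0.579, -0.111, 0.042], [0.576, -0.097, 0.041], [0.57, -0.112, 0.029], [0.573, -0.111, 0.029]]
tray ((481.403564453125, 398.89996337890625), (152.28492736816406, 175.2684783935547), 89.54106140136719)
rad ((577.2886352539062, 111.47268676757812), (118.87283325195312, 27.864429473876953), 3.318089008331299)
radfoot ((575.8766479492188, 112.24270629882812), (151.0242156982422, 74.4050064086914), 2.955354928970337)
```

Run:
```python
from h import *
C=[]
for n in ["top","scene"]:
    P=np.load(n+".npy");im=cv2.imread(f"pics/{n}.png").astype(int)
    x,y,z=P[...,0],P[...,1],P[...,2]
    roi=(abs(x-.6)<.085)&(abs(y+.05)<.075)
    m=(roi&(z>.004)&(z<.016)&(im.min(-1)>110)).astype(np.uint8)
    _,l,s,_=cv2.connectedComponentsWithStats(cv2.morphologyEx(m,cv2.MORPH_CLOSE,np.ones((3,3),np.uint8)));k=1+s[1:,4].argmax()
    q=P[(l==k)&(m>0)]*1000
    h=cv2.convexHull(q[:,:2].astype(np.float32));print(n,cv2.minAreaRect(h)); print(h[:,0].round(0).tolist())
    # cap top face : plane fit with expected 30deg normal by RANSAC
    c=(abs(x-.54)<.07)&(abs(y+.047)<.045)&(z>.2)&(im.max(-1)<110)
    q=P[c];best=0
    rng=np.random.default_rng(0)
    for _ in range(3000):
        a,b,d=q[rng.choice(len(q),3,False)];nn=np.cross(b-a,d-a);L=np.linalg.norm(nn)
        if L<1e-5: continue
        nn/=L; nn*=np.sign(nn[2])
        if nn[2]<.75: continue
        i=abs((q-a)@nn)<.0015
        if i.sum()>best: best=i.sum();I=i
    f=q[I];c0=f.mean(0);_,_,V=np.linalg.svd(f-c0);nn=V[2]*np.sign(V[2][2])
    e1=np.cross([0,1,0],nn);e1/=np.linalg.norm(e1);e2=np.cross(nn,e1)
    uv=np.c_[(f-c0)@e1,(f-c0)@e2]
    cc,rr=cv2.minEnclosingCircle((uv*1000).astype(np.float32))
    print(n,"captop n",nn.round(3),np.degrees(np.arccos(nn[2])).round(1),"yaw",np.degrees(np.arctan2(-nn[1],-nn[0])).round(1),best,"ctr",(c0+(cc[0]*e1+cc[1]*e2)/1000).round(4),rr)
```

```text
top ((599.185791015625, -51.94117736816406), (150.04025268554688, 121.2418441772461), 0.08308564871549606)
[[674.0, -34.0], [674.0, 4.0], [657.0, 9.0], [554.0, 9.0], [525.0, 8.0], [524.0, 2.0], [524.0, -3.0], [524.0, -29.0], [525.0, -58.0], [588.0, -111.0], [591.0, -111.0], [625.0, -112.0], [655.0, -112.0], [669.0, -110.0], [670.0, -108.0], [671.0, -105.0], [672.0, -99.0], [673.0, -85.0]]
top captop n [-0.49   0.008  0.872] 29.3 yaw -1.0 339 ctr [ 0.5236 -0.0511  0.2338] 29.688995361328125
scene ((596.4688720703125, -2.394155502319336), (151.85504150390625, 32.50188064575195), 3.0419609546661377)
[[672.0, 8.0], [667.0, 9.0], [608.0, 10.0], [541.0, 11.0], [537.0, 11.0], [527.0, 10.0], [520.0, 1.0], [523.0, -23.0], [593.0, -19.0], [599.0, -18.0], [615.0, -16.0]]
scene captop n [ 0.604 -0.164  0.78 ] 38.8 yaw 164.8 83 ctr [ 0.5438 -0.0525  0.2371] 24.807647705078125
```

Emit:
carry_out:
  rows:
    - [[0, 0, -0.05, 0, 0, 0, 0], [0, 0, -0.05, 0, 0, 0, 0], [0, 0, -0.05, 0, 0, 0, 0], [0, 0, -0.05, 0, 0, 0, 0], [0, 0, 0, 0, 0, 0.145, 0], [0, 0, 0, 0, 0, 0.145, 0], [0, 0, 0, 0, 0, 0.145, 0], [0, 0, 0, 0, 0, 0.145, 0], [0, 0, 0, 0, 0, 0.145, 0], [0, 0, 0, 0, 0, 0.145, 0], [0, 0, 0, 0, 0, 0.145, 0], [0, 0, 0, 0, 0, 0.145, 0]]
  grip_force: 40

```text
t: 2.1
position: [0.2484, 0.5735, 0.4146]
ee_rot: [0.709, 0.706, -0.0, -0.0]
wrist_force: [0.1, 0.0, 1.1]
width: 0.0046
finger_force: 0.0
```

Emit:
carry_out:
  rows:
    - [[-0.04, 0.016, 0, 0, 0, 0, 0], [-0.04, 0.016, 0, 0, 0, 0, 0], [-0.04, 0.016, 0, 0, 0, 0, 0], [-0.04, 0.016, 0, 0, 0, 0, 0], [-0.04, 0.016, 0, 0, 0, 0, 0], [-0.04, 0.016, 0, 0, 0, 0, 0], [-0.04, 0.016, 0, 0, 0, 0, 0], [-0.04, 0.016, 0, 0, 0, 0, 0], [-0.04, 0.016, 0, 0, 0, 0, 0], [-0.04, 0.016, 0, 0, 0, 0, 0], [-0.04, 0.016, 0, 0, 0, 0, 0], [-0.04, 0.016, 0, 0, 0, 0, 0]]

```text
t: 3.3
position: [0.4416, 0.0921, 0.4149]
ee_rot: [0.706, 0.708, 0.0, 0.0]
wrist_force: [0.5, 0.2, 0.6]
width: -0.0001
finger_force: 0.0
```

Emit:
carry_out:
  rows:
    - [[-0.04, 0.016, 0, 0, 0, 0, 0], [-0.04, 0.016, 0, 0, 0, 0, 0], [-0.04, 0.016, 0, 0, 0, 0, 0], [-0.04, 0.016, 0, 0, 0, 0, 0], [-0.04, 0.016, 0, 0, 0, 0, 0], [-0.04, 0.016, 0, 0, 0, 0, 0], [-0.04, 0.016, 0, 0, 0, 0, 0], [-0.04, 0.016, 0, 0, 0, 0, 0], [0, 0, 0, 0, 0.14, 0, 0], [0, 0, 0, 0, 0.14, 0, 0], [0, 0, 0, 0, 0.14, 0, 0], [0, 0, 0, 0, 0.14, 0, 0]]

```text
t: 4.5
position: [0.57, -0.2263, 0.4153]
ee_rot: [0.678, 0.68, 0.198, -0.197]
wrist_force: [-0.7, 1.0, -0.4]
width: 0.0003
finger_force: 0.0
```

Run:
```python
from h import *
s=sensors.sense();print(s["t"],s["qpos"].round(2),s["position"].round(4));print(R.from_quat(s["ee_rot"]).as_matrix().round(3))
```

```text
4.5 [-0.68  0.48  1.16  0.45  1.85 -0.63] [ 0.57   -0.2263  0.4153]
[[-0.002  1.     0.   ]
 [ 0.845  0.002  0.536]
 [ 0.536  0.002 -0.845]]
```

Emit:
carry_out:
  rows:
    - [[0, 0.002, 0, 0, 0.095, 0, 0], [0, 0.002, 0, 0, 0.095, 0, 0], [-0.0286, 0, 0.0307, 0, 0, 0, 0], [-0.0286, 0, 0.0307, 0, 0, 0, 0], [-0.0286, 0, 0.0307, 0, 0, 0, 0], [-0.0286, 0, 0.0307, 0, 0, 0, 0], [-0.0286, 0, 0.0307, 0, 0, 0, 0], [-0.0286, 0, 0.0307, 0, 0, 0, 0], [-0.0286, 0, 0.0307, 0, 0, 0, 0], [-0.0286, 0, 0.0307, 0, 0, 0, 0], [-0.0286, 0, 0.0307, 0, 0, 0, 0], [0, 0, 0, 0, 0, 0, 0]]

```text
t: 5.7
position: [0.5722, -0.2245, 0.0324]
ee_rot: [0.657, 0.657, 0.258, -0.263]
wrist_force: [-1.1, 0.7, 0.2]
width: 0.0004
finger_force: 0.0
```

Run:
```python
from h import *
s=sensors.sense();print(s["t"],s["qpos"].round(2),s["position"].round(4),s["wrist_force"].round(1));print(R.from_quat(s["ee_rot"]).as_matrix().round(3))
im,P=cloud("wrist");a,_=cloud("scene")
cv2.imwrite("pics/v3.png",cv2.hconcat([cv2.resize(im,(400,400))[:,:,::-1],cv2.resize(a[140:300,180:340],(400,400))[:,:,::-1]]))
```

```text
5.7 [-0.71  0.9   1.51  0.56  1.34 -1.02] [ 0.5722 -0.2245  0.0324] [-1.1  0.7  0.2]
[[ 0.003  1.    -0.006]
 [ 0.728  0.002  0.685]
 [ 0.685 -0.006 -0.728]]
```

View pics/v3.png

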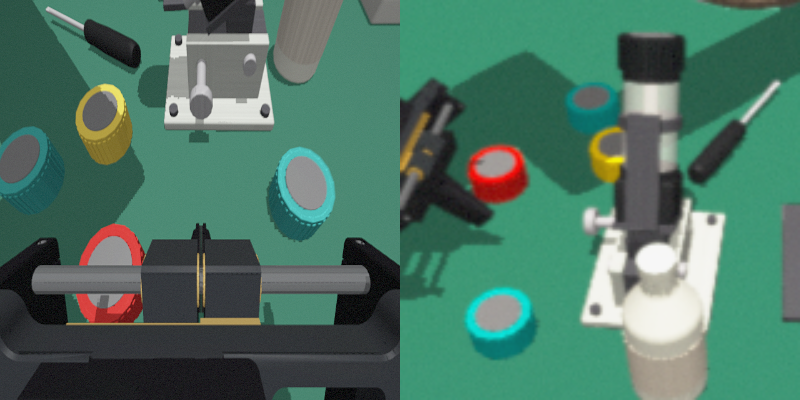

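Emit:
carry_out:
  rows:
    - [[0.0027, 0.002, -0.0029, 0, 0, 0, 0], [0.0207, 0, 0.0195, 0, 0, 0, 0], [0.0207, 0, 0.0195, 0, 0, 0, 0], [0.0207, 0, 0.0195, 0, 0, 0, 0], [0.0036, 0, 0.0034, 0, 0, 0, 0], [0.0036, 0, 0.0034, 0, 0, 0, 0], [0.0036, 0, 0.0034, 0, 0, 0, 0], [0.0036, 0, 0.0034, 0, 0, 0, 0], [0.0036, 0, 0.0034, 0, 0, 0, 0], [0, 0, 0, 0, 0, 0, 0]]

```text
t: 6.8
position: [0.5758, -0.1156, 0.0405]
ee_rot: [0.657, 0.659, 0.259, -0.259]
wrist_force: [1.2, -0.2, -0.0]
width: 0.0003
finger_force: 0.1
```

Emit:
carry_out:
  rows:
    - [[0.0009, 0, 0.0063, 0, 0, 0, 0], [0.0036, 0, 0.0034, 0, 0, 0, 0], [0.0036, 0, 0.0034, 0, 0, 0, 0], [0.0015, 0, 0.0014, 0, 0, 0, 0], [0, 0, 0, 0, 0, 0, 0]]

```text
t: 7.3
position: [0.5758, -0.0991, 0.0361]
ee_rot: [0.657, 0.659, 0.258, -0.259]
wrist_force: [-1.1, -4.0, -0.1]
width: 0.0002
finger_force: 2.2
```

Run:
```python
from h import *
s=sensors.sense();print(s["position"].round(4),s["wrist_force"].round(1))
im,P=cloud("wrist");a,_=cloud("scene")
cv2.imwrite("pics/v4.png",cv2.hconcat([cv2.resize(im,(400,400))[:,:,::-1],cv2.resize(a[140:300,180:340],(400,400))[:,:,::-1]]))
```

```text
[ 0.5758 -0.0991  0.0361] [-1.1 -4.  -0.1]
```

View pics/v4.png

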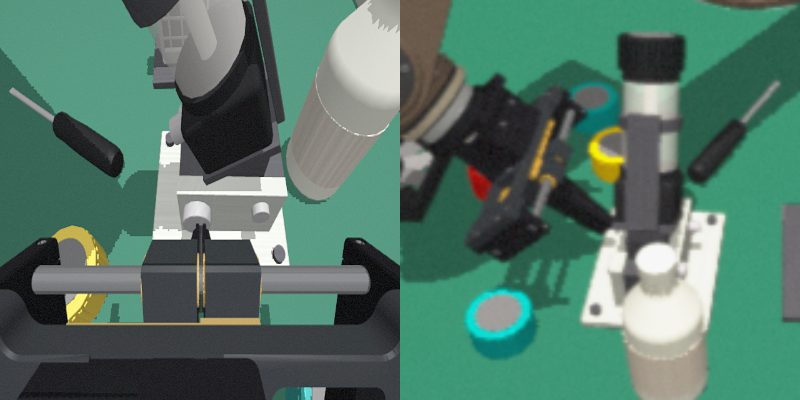

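The fingertip is on the pin head at (197,213). Some 10 mm may remain, so I push on gently and watch the force.

Emit:
carry_out:
  rows:
    - [[0.0022, 0, 0.002, 0, 0, 0, 0], [0.0022, 0, 0.002, 0, 0, 0, 0], [0, 0, 0, 0, 0, 0, 0]]

```text
t: 7.7
position: [0.5762, -0.0978, 0.036]
ee_rot: [0.658, 0.66, 0.257, -0.255]
wrist_force: [-7.6, -33.3, 3.9]
width: 0.0004
finger_force: 17.2
```

Emit:
carry_out:
  rows:
    - [[-0.0066, 0, -0.0062, 0, 0, 0, 0], [-0.0218, 0, -0.0206, 0, 0, 0, 0], [-0.0218, 0, -0.0206, 0, 0, 0, 0], [-0.0218, 0, -0.0206, 0, 0, 0, 0], [0, 0, -0.05, 0, 0, 0, 0], [0, 0, -0.05, 0, 0, 0, 0], [0.0287, 0, -0.0306, 0, 0, 0, 0], [0.0287, 0, -0.0306, 0, 0, 0, 0], [0.0287, 0, -0.0306, 0, 0, 0, 0], [0.0287, 0, -0.0306, 0, 0, 0, 0], [0.0287, 0, -0.0306, 0, 0, 0, 0], [0.0287, 0, -0.0306, 0, 0, 0, 0]]

```text
t: 8.9
position: [0.5758, -0.2585, 0.3637]
ee_rot: [0.657, 0.659, 0.259, -0.26]
wrist_force: [0.3, 0.7, 0.6]
width: 0.0001
finger_force: 0.0
```

Run:
```python
from h import *
s=sensors.sense();print(s["t"],s["position"].round(4),s["qpos"].round(2),s["wrist_force"].round(1))
for n in ["scene","top"]:
    im,P=cloud(n);x,y,z=P[...,0],P[...,1],P[...,2]
    q=P[(abs(x-.574)<.022)&(y<-.084)&(y>-.14)&(z>.022)&(z<.062)];print(n,len(q),np.percentile(q,[2,50,98],0).round(3).tolist())
    # cap
    c=(abs(x-.54)<.07)&(abs(y+.051)<.045)&(z>.2)&(im.max(-1)<110)
    print(np.percentile(P[c],[1,50,99],0).round(3).tolist())
a,P=cloud("wrist")
cv2.imwrite("pics/v5.png",a[:,:,::-1])
```

```text
8.9 [ 0.5758 -0.2585  0.3637] [-0.75  0.6   1.17  0.55  1.9  -0.71] [0.3 0.7 0.6]
scene 4 [[0.583, -0.09, 0.04], [0.585, -0.089, 0.041], [0.586, -0.087, 0.044]]
[[0.517, -0.078, 0.206], [0.549, -0.045, 0.229], [0.562, -0.02, 0.248]]Traceback (most recent call last):
  File "<stdin>", line 5, in <module>
    return _quantile_unchecked(
        a, q, axis, out, overwrite_input, method, keepdims, weights)
    return _ureduce(a,
                    func=_quantile_ureduce_func,
    ...<5 lines>...
                    overwrite_input=overwrite_input,
                    method=method)
    r = func(a, **kwargs)
    result = _quantile(arr,
                       quantiles=q,
    ...<2 lines>...
                       out=out,
                       weights=wgt)
    slices_having_nans = np.isnan(arr[-1, ...])
                                  ~~~^^^^^^^^^
IndexError: index -1 is out of bounds for axis 0 with size 0
```

Run:
```python
from h import *
a,P=cloud("wrist");x,y,z=P[...,0],P[...,1],P[...,2]
cv2.imwrite("pics/v5.png",a[:,:,::-1])
for n,m in [("head",(abs(x-.574)<.008)&(abs(z-.042)<.008)),("cheek",(abs(x-.574)<.06)&(abs(x-.574)>.02)&(abs(z-.035)<.014))]:
    q=P[m&(y<-.06)&(y>-.13)];print(n,len(q),np.percentile(q[:,1],[5,25,50,75,95]).round(4) if len(q) else 0)
```

```text
head 45 [-0.0903 -0.0898 -0.0895 -0.0851 -0.0796]
cheek 143 [-0.0865 -0.0806 -0.0802 -0.0799 -0.0796]
```

View pics/v5.png

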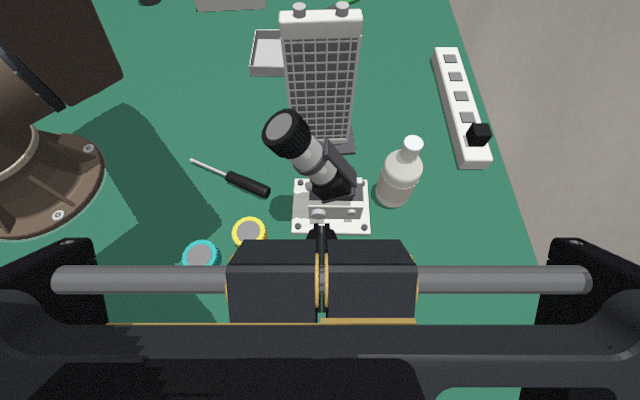

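Pin head outer face is at y=−0.0895 and the cheek at −0.080. The head is 10 mm thick, so the pin is home. Now to the cap.

Emit:
carry_out:
  rows:
    - [[0, 0, 0, 0, -0.149, 0, 0.095], [0, 0, 0, 0, -0.149, 0, 0.095], [0, 0, 0, 0, -0.149, 0, 0.095], [0, 0, 0, 0, -0.149, 0, 0.095], [0, 0, 0, 0, -0.149, 0, 0.095], [0, 0, -0.02, 0, 0, 0.143, 0.095], [0, 0, -0.02, 0, 0, 0.143, 0.095], [0, 0, -0.02, 0, 0, 0.143, 0.095], [0, 0, 0, 0, 0, 0.143, 0.095], [0, 0, 0, 0, 0, 0.143, 0.095], [0, 0, 0, 0, 0, 0.143, 0.095], [0, 0, 0, 0, 0, 0.143, 0.095]]

```text
t: 10.25
position: [0.5759, -0.2592, 0.42]
ee_rot: [0.96, 0.28, -0.0, -0.004]
wrist_force: [-1.1, 0.4, 0.0]
width: 0.0913
finger_force: 0.0
```

Emit:
carry_out:
  rows:
    - [[0, 0, 0, 0, 0, 0.142, 0.095], [0, 0, 0, 0, 0, 0.142, 0.095], [0, 0, 0, 0, 0, 0.142, 0.095], [0, 0, 0, 0, 0, 0.142, 0.095], [-0.02, -0.04, 0, 0, 0, 0, 0.095], [-0.02, -0.04, 0, 0, 0, 0, 0.095], [-0.02, -0.04, 0, 0, 0, 0, 0.095], [-0.02, -0.04, 0, 0, 0, 0, 0.095], [-0.02, -0.04, 0, 0, 0, 0, 0.095], [-0.02, 0, 0, 0, 0, 0, 0.095], [0, 0, 0, 0, 0.131, 0, 0.095], [0, 0, 0, 0, 0.131, 0, 0.095]]

```text
t: 11.45
position: [0.4552, -0.0593, 0.4217]
ee_rot: [0.991, 0.002, 0.132, -0.003]
wrist_force: [0.6, 0.9, 1.2]
width: 0.095
finger_force: 0.0
```

Emit:
carry_out:
  rows:
    - [[0, 0, 0, 0, 0.131, 0, 0.095], [0, 0, 0, 0, 0.131, 0, 0.095], [0, 0, 0, 0, 0, 0, 0.095]]

```text
t: 11.75
position: [0.453, -0.0594, 0.4211]
ee_rot: [0.966, 0.001, 0.259, -0.003]
wrist_force: [-0.0, -0.1, 0.0]
width: 0.0949
finger_force: 0.0
```

```bash
cat > rel.py <<'E'
from h import *
import sys
def rel(t,Rt):
    s=sensors.sense();r=R.from_quat(s["ee_rot"])
    print(round(s["t"],2),s["qpos"].round(2),s["position"].round(4),s["width"]);print(r.as_matrix().round(3).tolist())
    print("shift",r.inv().apply(np.array(t)-s["position"]).round(4),"turn",(r.inv()*R.from_matrix(Rt)).as_rotvec().round(4))
Z=np.array([.5,0,-.866025]);Y=np.array([0,-1,0.]);CAP=np.c_[np.cross(Y,Z),Y,Z]
E
python3 -c "
from rel import *
rel(np.array([.523,-.0495,.2325])-.06*Z,CAP)"
```

```text
11.75 [-0.4  -0.13  1.9   0.26  0.91  1.06] [ 0.453  -0.0594  0.4211] 0.09486690658689455
[[0.866, 0.003, 0.5], [-0.0, -1.0, 0.007], [0.5, -0.006, -0.866]]
shift [-0.0337 -0.009   0.1384] turn [-0.0068  0.0001 -0.0002]
```

Emit:
carry_out:
  rows:
    - [[-0.0112, -0.003, 0.046, -0.0068, 0, 0, 0.095], [-0.0112, -0.003, 0.046, 0, 0, 0, 0.095], [-0.0112, -0.003, 0.046, 0, 0, 0, 0.095], [0, 0, 0, 0, 0, 0, 0.095]]

```text
t: 12.15
position: [0.4944, -0.0496, 0.2807]
ee_rot: [0.968, 0.001, 0.253, -0.002]
wrist_force: [-0.3, 0.5, -0.3]
width: 0.0948
finger_force: 0.0
```

Run:
```python
from rel import *
rel(np.array([.523,-.0495,.2325])+.024*Z,CAP)
a,P=cloud("wrist");cv2.imwrite("pics/v6.png",a[:,:,::-1])
s=sensors.sense();r=R.from_quat(s["ee_rot"]).as_matrix()
Q=(P-s["position"])@r   # tool frame
m=(abs(Q[...,0])<.05)&(abs(Q[...,1])<.05)&(abs(Q[...,2]-.06)<.006)
q=Q[m]*1000;print(len(q),np.median(q,0),np.percentile(q,[1,99],0),cv2.minEnclosingCircle(q[:,:2].astype(np.float32)))
A=np.c_[q[:,:2],np.ones(len(q))];print("plane",np.linalg.lstsq(A,q[:,2],rcond=None)[0])
```

```text
12.15 [-0.32  0.07  2.09  0.33  0.52  1.  ] [ 0.4944 -0.0496  0.2807] 0.09481476822535047
[[0.872, 0.002, 0.489], [0.0, -1.0, 0.004], [0.489, -0.003, -0.872]]
shift [0.0017 0.0002 0.08  ] turn [-0.0039  0.0125  0.0005]
3214 [ 0.80028696 -2.1284493  54.75924127] [[-27.78692838 -27.99184318  54.0209306 ]
 [ 28.7635019   27.97431952  64.30791151]] ((-0.24213719367980957, 0.037797607481479645), 30.34786033630371)
plane [ 2.87999062e-02 -2.24976265e-03  5.51858032e+01]
```

View pics/v6.png

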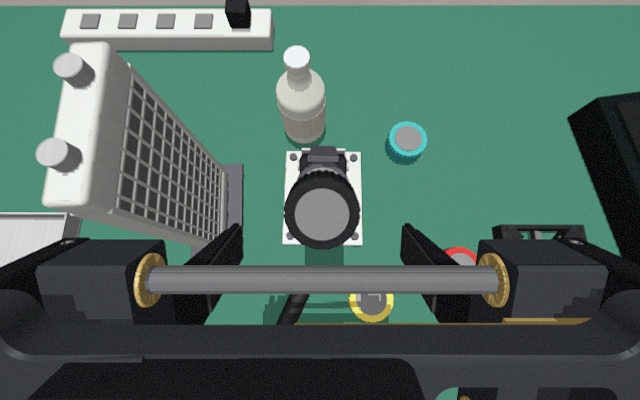

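The cap top is centred under the open fingers, at (322,212) in the wrist view, 55 mm ahead of the TCP. I descend and grip.

Emit:
carry_out:
  rows:
    - [[0, 0, 0, 0, 0, 0, 0.095], [0, 0, 0.02, 0, 0.01, 0, 0.095], [0, 0, 0.02, 0, 0, 0, 0.095], [0, 0, 0.02, 0, 0, 0, 0.095], [0, 0, 0.017, 0, 0, 0, 0.095], [0, 0, 0, 0, 0, 0, 0.095], [0, 0, 0, 0, 0, 0, 0.095]]

```text
t: 12.9
position: [0.5347, -0.0509, 0.2221]
ee_rot: [0.964, 0.001, 0.265, 0.0]
wrist_force: [0.1, -0.0, 0.1]
width: 0.0948
finger_force: 0.0
```

Run:
```python
from rel import *
rel(np.array([.523,-.0495,.2325])+.024*Z,CAP)
print(sensors.sense()["wrist_force"])
```

```text
12.9 [-0.29  0.21  2.11  0.47  0.33  0.86] [ 0.5347 -0.0509  0.2221] 0.09479235015568609
[[0.86, 0.001, 0.511], [0.001, -1.0, -0.0], [0.511, 0.001, -0.86]]
shift [-0.005  -0.0014  0.0091] turn [ 0.0004 -0.0123  0.0012]
[ 0.07309542 -0.01515858  0.12106924]
```

Emit:
carry_out:
  rows:
    - [[0, 0, 0, 0, 0, 0, 0.095], [0, 0, 0, 0, 0, 0, 0.095], [0, 0, 0, 0, 0, 0, 0.095]]

```text
t: 13.2
position: [0.5343, -0.0509, 0.2211]
ee_rot: [0.964, 0.0, 0.264, 0.0]
wrist_force: [-0.3, 0.5, -0.7]
width: 0.0952
finger_force: 0.0
```

Run:
```python
from rel import *
rel(np.array([.5215,-.0500,.2327])+.024*Z,CAP)
a,P=cloud("wrist")
s=sensors.sense();r=R.from_quat(s["ee_rot"]).as_matrix()
Q=(P-s["position"])@r
m=(abs(Q[...,0])<.05)&(abs(Q[...,1])<.036)&(abs(Q[...,2]+.016)<.006)
q=Q[m]*1000;print(len(q),np.median(q,0),np.percentile(q,[1,99],0),cv2.minEnclosingCircle(q[:,:2].astype(np.float32)))
A=np.c_[q[:,:2],np.ones(len(q))];print("plane",np.linalg.lstsq(A,q[:,2],rcond=None)[0])
```

```text
13.2 [-0.29  0.22  2.12  0.48  0.33  0.86] [ 0.5343 -0.0509  0.2211] 0.09519177433073975
[[0.86, 0.0, 0.51], [0.001, -1.0, -0.001], [0.51, 0.001, -0.86]]
shift [-0.0054 -0.0009  0.0075] turn [ 0.0008 -0.0116  0.0009]
5761 [  4.69550687  -1.66791443 -17.04906847] [[-33.38597261 -29.0721627  -18.72533755]
 [ 23.352797    25.80456417 -11.36883758]] ((-5.5833611488342285, -1.580796480178833), 30.416276931762695)
plane [ 2.85884675e-02 -4.47396761e-03 -1.68807120e+01]
```

Emit:
carry_out:
  rows:
    - [[-0.0025, -0.0008, 0.0035, 0, -0.011, 0, 0.095], [-0.0028, -0.0008, 0.0035, 0, 0, 0, 0.095], [0, 0, 0, 0, 0, 0, 0.095], [0, 0, 0, 0, 0, 0, 0.095], [0, 0, 0, 0, 0, 0, 0.095]]

```text
t: 13.75
position: [0.5333, -0.0492, 0.2115]
ee_rot: [0.966, 0.0, 0.259, 0.0]
wrist_force: [-0.1, -0.3, 0.4]
width: 0.0948
finger_force: 0.0
```

Run:
```python
from rel import *
rel(np.array([.5215,-.0500,.2327])+.024*Z,CAP)
```

```text
13.75 [-0.29  0.23  2.12  0.48  0.31  0.86] [ 0.5333 -0.0492  0.2115] 0.09476905110049696
[[0.866, 0.0, 0.499], [0.001, -1.0, -0.0], [0.499, 0.001, -0.866]]
shift [ 0.0004  0.0008 -0.0003] turn [0.0005 0.0006 0.0007]
```

Emit:
carry_out:
  rows:
    - [[0, 0, 0, 0, 0, 0, 0.05], [0, 0, 0, 0, 0, 0, 0.05], [0, 0, 0, 0, 0, 0, 0.05], [0, 0, 0, 0, 0, 0, 0.05], [0, 0, 0, 0, 0, 0, 0.05], [0, 0, 0, 0, 0, 0, 0.05]]
  grip_force: 45

```text
t: 14.35
position: [0.5333, -0.0493, 0.2116]
ee_rot: [0.966, 0.0, 0.259, 0.0]
wrist_force: [0.7, -1.6, 0.0]
width: 0.0582
finger_force: 45.0
```

Emit:
carry_out:
  rows:
    - [[0, 0, -0.0005, 0, 0, -0.12, 0.05], [0, 0, -0.0005, 0, 0, -0.12, 0.05], [0, 0, -0.0005, 0, 0, -0.12, 0.05], [0, 0, -0.0005, 0, 0, -0.12, 0.05], [0, 0, -0.0005, 0, 0, -0.12, 0.05], [0, 0, -0.0005, 0, 0, -0.12, 0.05], [0, 0, -0.0005, 0, 0, -0.12, 0.05], [0, 0, -0.0005, 0, 0, -0.12, 0.05]]

```text
t: 15.15
position: [0.5312, -0.0492, 0.2148]
ee_rot: [0.856, 0.448, 0.229, 0.12]
wrist_force: [0.3, -0.6, -0.2]
width: 0.0573
finger_force: 45.0
```

Run:
```python
from rel import *
rel(np.array([.5215,-.0500,.2327])+.024*Z,CAP)
print(sensors.sense()["torque"],sensors.sense()["wrist_force"])
```

```text
15.15 [-0.29  0.22  2.12  0.47  0.32 -0.09] [ 0.5312 -0.0492  0.2148] 0.05731943685981366
[[0.493, 0.713, 0.499], [0.822, -0.569, -0.0], [0.284, 0.411, -0.867]]
shift [-0.0003  0.001   0.0037] turn [-2.000e-04  1.000e-03  9.657e-01]
[-0.11048144  0.42741143 -0.00576467] [ 0.33939344 -0.64514663 -0.170657  ]
```

Emit:
carry_out:
  rows:
    - [[0, 0, -0.0006, 0, 0, -0.14, 0.05], [0, 0, -0.0006, 0, 0, -0.14, 0.05], [0, 0, -0.0006, 0, 0, -0.14, 0.05], [0, 0, -0.0006, 0, 0, -0.14, 0.05], [0, 0, -0.0006, 0, 0, -0.14, 0.05], [0, 0, -0.0006, 0, 0, -0.14, 0.05], [0, 0, -0.0006, 0, 0, -0.14, 0.05], [0, 0, -0.0006, 0, 0, -0.14, 0.05], [0, 0, -0.0006, 0, 0, -0.14, 0.05], [0, 0, -0.0006, 0, 0, -0.14, 0.05]]

```text
t: 16.15
position: [0.5281, -0.0491, 0.2199]
ee_rot: [0.365, 0.894, 0.098, 0.239]
wrist_force: [0.6, 0.6, -2.7]
width: 0.0576
finger_force: 45.0
```

Emit:
carry_out:
  rows:
    - [[0, 0, -0.0006, 0, 0, -0.14, 0.05], [0, 0, -0.0006, 0, 0, -0.14, 0.05], [0, 0, -0.0006, 0, 0, -0.14, 0.05], [0, 0, -0.0006, 0, 0, -0.14, 0.05], [0, 0, -0.0006, 0, 0, -0.14, 0.05], [0, 0, -0.0006, 0, 0, -0.1, 0.05], [0, 0, 0, 0, 0, 0, 0.05]]

```text
t: 16.85
position: [0.5263, -0.0492, 0.2232]
ee_rot: [-0.01, 0.966, -0.003, 0.258]
wrist_force: [0.1, 0.0, -1.2]
width: 0.0577
finger_force: 45.0
```

Emit:
carry_out:
  rows:
    - [[0, 0, -0.003, 0, 0, 0, 0.05], [0, 0, -0.003, 0, 0, 0, 0.05], [0, 0, 0, 0, 0, 0, 0.05]]

```text
t: 17.15
position: [0.5234, -0.0492, 0.2289]
ee_rot: [-0.009, 0.966, -0.003, 0.259]
wrist_force: [-0.9, 0.4, -0.7]
width: 0.0577
finger_force: 45.0
```

Run:
```python
from rel import *
rel(np.array([.5215,-.0500,.2327])+.024*Z,CAP)
print(sensors.sense()["torque"],sensors.sense()["wrist_force"])
```

```text
17.15 [-0.3   0.19  2.12  0.43  0.36 -2.25] [ 0.5234 -0.0492  0.2289] 0.057732724987543955
[[-0.866, -0.015, 0.5], [-0.018, 1.0, -0.001], [-0.5, -0.009, -0.866]]
shift [-0.0003 -0.0008  0.0198] turn [ 1.0000e-04 -9.0000e-04 -3.1237e+00]
[-0.00333921  0.39289101 -0.01638831] [-0.88426182  0.39594119 -0.66465776]
```

Emit:
carry_out:
  rows:
    - [[0, 0, -0.01, 0, 0, 0, 0.05], [0, 0, -0.015, 0, 0, 0, 0.05], [0, 0, -0.02, 0, 0, 0, 0.05], [0, 0, -0.025, 0, 0, 0, 0.05], [0, 0, -0.03, 0, 0, 0, 0.05], [0, 0, 0, 0, 0, 0, 0.05]]

```text
t: 17.75
position: [0.473, -0.0493, 0.3186]
ee_rot: [-0.009, 0.965, -0.004, 0.261]
wrist_force: [1.0, 0.7, -0.7]
width: 0.0578
finger_force: 45.0
```

Run:
```python
from rel import *
Y=np.array([0,1,0.]);Zd=np.array([0,0,-1.]);rel([.482,.398,.012],np.c_[np.cross(Y,Zd),Y,Zd])
print(sensors.sense()["wrist_force"])
a,_=cloud("scene");cv2.imwrite("pics/v7.png",cv2.resize(a[60:320,140:520],None,fx=1.6,fy=1.6)[:,:,::-1])
```

```text
17.75 [-0.34 -0.02  2.07  0.3   0.6  -2.13] [ 0.473  -0.0493  0.3186] 0.05780541362452291
[[-0.864, -0.015, 0.504], [-0.019, 1.0, -0.002], [-0.504, -0.012, -0.864]]
shift [0.138  0.4508 0.2683] turn [-0.0075  0.528   0.0182]
[ 1.00853261  0.67709724 -0.73671327]
```

View pics/v7.png

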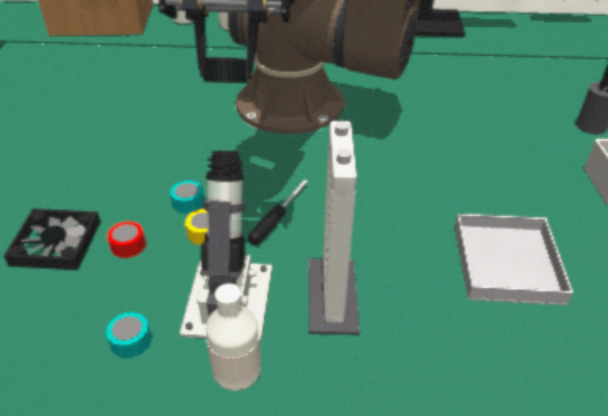

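The neck is bare at (225,165) and the cap is in the gripper at (225,70). Next I bring it upright and carry it to the tray.

Emit:
carry_out:
  rows:
    - [[-0.02, 0, -0.035, 0, 0, 0, 0.05], [-0.02, 0, -0.035, 0, 0, 0, 0.05], [0, 0, 0, 0, 0.132, 0, 0.05], [0, 0, 0, 0, 0.132, 0, 0.05], [0, 0, 0, 0, 0.132, 0, 0.05], [0, 0, 0, 0, 0.132, 0, 0.05], [0, 0.02, 0, 0, 0, 0, 0.05], [0, 0.03, 0, 0, 0, 0, 0.05], [0, 0.03, 0, 0, 0, 0, 0.05], [0, 0.03, 0, 0, 0, 0, 0.05], [0, 0.03, 0, 0, 0, 0, 0.05], [0, 0.03, 0, 0, 0, 0, 0.05]]

```text
t: 19.0
position: [0.4706, 0.123, 0.3927]
ee_rot: [-0.008, 1.0, -0.005, -0.003]
wrist_force: [-0.0, 0.1, -1.4]
width: 0.0572
finger_force: 45.0
```

Emit:
carry_out:
  rows:
    - [[0, 0.03, 0, 0, 0, 0, 0.05], [0, 0.03, 0, 0, 0, 0, 0.05], [0, 0.03, 0, 0, 0, 0, 0.05], [0, 0.03, 0, 0, 0, 0, 0.05], [0, 0.03, 0, 0, 0, 0, 0.05], [0, 0.03, 0, 0, 0, 0, 0.05], [0, 0.03, 0, 0, 0, 0, 0.05], [0, 0.03, 0, 0, 0, 0, 0.05], [0, 0.03, 0, 0, 0, 0, 0.05], [0, 0, 0, 0, 0, 0, 0.05], [0, 0, 0, 0, 0, 0, 0.05]]

```text
t: 20.1
position: [0.466, 0.392, 0.3896]
ee_rot: [-0.009, 1.0, -0.006, -0.003]
wrist_force: [-0.2, -0.2, -1.0]
width: 0.0573
finger_force: 45.0
```

Run:
```python
from rel import *
Y=np.array([0,1,0.]);Zd=np.array([0,0,-1.]);rel([.482,.398,.012],np.c_[np.cross(Y,Zd),Y,Zd])
print(sensors.sense()["wrist_force"])
```

```text
20.1 [ 0.59  0.36  1.32 -0.01  1.48 -0.99] [0.466  0.392  0.3896] 0.057314486559007796
[[-1.0, -0.017, -0.007], [-0.017, 1.0, -0.011], [0.007, -0.011, -1.0]]
shift [-0.0188  0.01    0.3774] turn [-0.0114 -0.0069  0.0174]
[-0.19657608 -0.22313815 -1.02310315]
```

Emit:
carry_out:
  rows:
    - [[-0.009, 0.005, 0, -0.0114, -0.007, 0, 0.05], [-0.009, 0.005, 0.02, 0, 0, 0, 0.05], [0, 0, 0.04, 0, 0, 0, 0.05], [0, 0, 0.04, 0, 0, 0, 0.05], [0, 0, 0.04, 0, 0, 0, 0.05], [0, 0, 0.04, 0, 0, 0, 0.05], [0, 0, 0.04, 0, 0, 0, 0.05], [0, 0, 0.04, 0, 0, 0, 0.05], [0, 0, 0.04, 0, 0, 0, 0.05], [0, 0, 0.03, 0, 0, 0, 0.05], [0, 0, 0.02, 0, 0, 0, 0.05], [0, 0, 0, 0, 0, 0, 0.05]]

```text
t: 21.3
position: [0.4843, 0.4009, 0.0386]
ee_rot: [-0.007, 1.0, -0.0, -0.001]
wrist_force: [-0.3, 0.3, 0.2]
width: 0.0578
finger_force: 45.0
```

Run:
```python
from rel import *
Y=np.array([0,1,0.]);Zd=np.array([0,0,-1.]);rel([.482,.398,.012],np.c_[np.cross(Y,Zd),Y,Zd])
print(sensors.sense()["wrist_force"])
a,_=cloud("scene");cv2.imwrite("pics/v8.png",cv2.resize(a[130:310,370:560],None,fx=3,fy=3)[:,:,::-1])
```

```text
21.3 [ 0.59  0.71  1.7   0.    0.74 -1.  ] [0.4843 0.4009 0.0386] 0.05775971095144039
[[-1.0, -0.015, -0.001], [-0.015, 1.0, -0.001], [0.001, -0.001, -1.0]]
shift [ 0.0023 -0.0028  0.0266] turn [-0.0007 -0.0014  0.0149]
[-0.25114747  0.32108213  0.22814838]
```

View pics/v8.png

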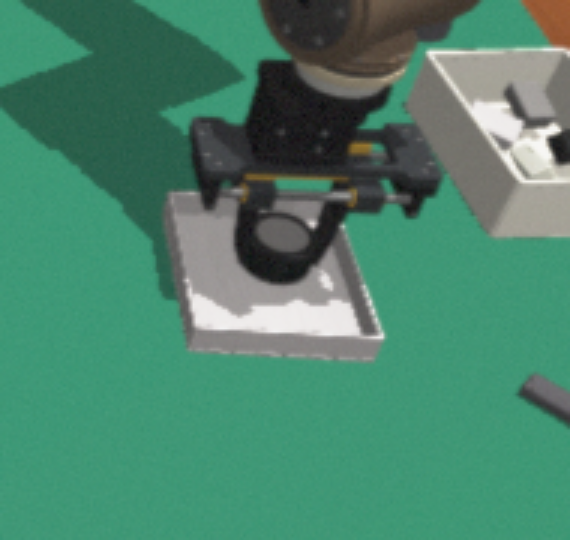

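The cap is held level over the middle of the tray, at (280,245). I lower it slowly until it touches.

Emit:
carry_out:
  rows:
    - [[0, 0, 0.008, 0, 0, 0, 0.05], [0, 0, 0.008, 0, 0, 0, 0.05], [0, 0, 0.006, 0, 0, 0, 0.05], [0, 0, 0.002, 0, 0, 0, 0.05], [0, 0, 0, 0, 0, 0, 0.05]]
  grip_force: 25

```text
t: 21.85
position: [0.4845, 0.4024, 0.0171]
ee_rot: [-0.008, 1.0, 0.001, 0.001]
wrist_force: [0.3, 0.8, -0.9]
width: 0.058
finger_force: 25.0
```

Emit:
carry_out:
  rows:
    - [[0, 0, 0.002, 0, 0, 0, 0.05], [0, 0, 0, 0, 0, 0, 0.05]]

```text
t: 22.05
position: [0.4846, 0.4024, 0.0153]
ee_rot: [-0.008, 1.0, 0.001, 0.001]
wrist_force: [-0.7, -0.3, -1.4]
width: 0.0577
finger_force: 25.0
```

Emit:
carry_out:
  rows:
    - [[0, 0, 0.002, 0, 0, 0, 0.05], [0, 0, 0.001, 0, 0, 0, 0.05], [0, 0, 0, 0, 0, 0, 0.05]]

```text
t: 22.35
position: [0.4845, 0.4023, 0.0121]
ee_rot: [-0.008, 1.0, 0.001, 0.001]
wrist_force: [0.0, -0.4, -0.6]
width: 0.0574
finger_force: 25.0
```

Emit:
carry_out:
  rows:
    - [[0, 0, 0.001, 0, 0, 0, 0.05], [0, 0, 0.001, 0, 0, 0, 0.05], [0, 0, 0, 0, 0, 0, 0.05]]

```text
t: 22.65
position: [0.4845, 0.4024, 0.0101]
ee_rot: [-0.008, 1.0, 0.001, 0.001]
wrist_force: [-0.6, -0.3, -0.7]
width: 0.0575
finger_force: 25.0
```

Emit:
carry_out:
  rows:
    - [[0, 0, 0.001, 0, 0, 0, 0.05], [0, 0, 0.001, 0, 0, 0, 0.05], [0, 0, 0, 0, 0, 0, 0.05]]

```text
t: 22.95
position: [0.4847, 0.4025, 0.0093]
ee_rot: [-0.008, 1.0, 0.001, 0.001]
wrist_force: [-2.0, -1.7, 9.1]
width: 0.058
finger_force: 25.0
```

Emit:
carry_out:
  rows:
    - [[0, 0, 0, 0, 0, 0, 0.075], [0, 0, 0, 0, 0, 0, 0.075], [0, 0, 0, 0, 0, 0, 0.075], [0, 0, -0.01, 0, 0, 0, 0.075], [0, 0, -0.02, 0, 0, 0, 0.075], [0, 0, -0.04, 0, 0, 0, 0.075], [0, 0, -0.05, 0, 0, 0, 0.075], [0, 0, -0.05, 0, 0, 0, 0.075], [0, 0, -0.05, 0, 0, 0, 0.075], [0, 0, 0, 0, 0, 0, 0.075]]

```text
t: 23.95
position: [0.4858, 0.4033, 0.2361]
ee_rot: [-0.008, 1.0, 0.004, 0.006]
wrist_force: [0.2, -0.0, -0.5]
width: 0.075
finger_force: 0.0
```

Run:
```python
from h import *
s=sensors.sense();print(s["t"],s["position"],s["width"])
for n in ["wrist","scene"]:
    a,P=cloud(n);x,y,z=P[...,0],P[...,1],P[...,2]
    q=P[(abs(x-.484)<.06)&(abs(y-.4)<.05)&(z>.024)&(z<.05)];c=q[:,:2].mean(0);print(n,len(q),q.mean(0).round(4),np.percentile(q,[1,99],0).round(3).tolist())
    A=np.c_[q[:,:2]-c,np.ones(len(q))];print(np.linalg.lstsq(A,q[:,2],rcond=None)[0].round(3))
    if n=="wrist": cv2.imwrite("pics/v9.png",a[:,:,::-1])
    q=P[(abs(x-.574)<.022)&(y<-.083)&(y>-.14)&(z>.022)&(z<.062)];print("pin",len(q),q.min(0) if len(q) else 0)
```

```text
23.95 [0.48581711 0.40330696 0.23608692] 0.07500046964176371
wrist 1772 [0.4821 0.4018 0.0304] [[0.454, 0.374, 0.026], [0.511, 0.43, 0.032]]
[ 0.005 -0.005  0.03 ]
pin 0 0
scene 370 [0.4907 0.4007 0.034 ] [[0.459, 0.373, 0.024], [0.516, 0.43, 0.038]]
[-0.078  0.035  0.034]
pin 4 [ 0.58440349 -0.09046045  0.03922588]
```

View pics/v9.png

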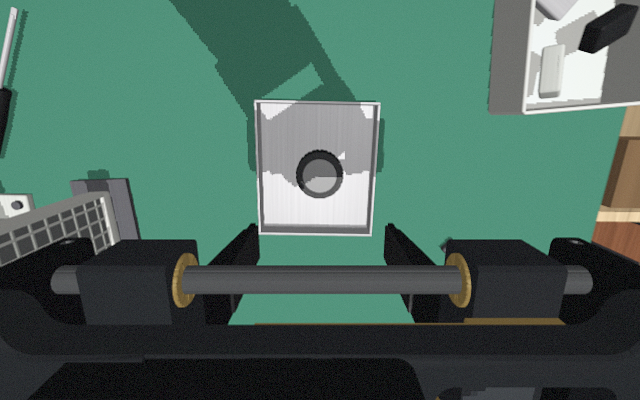

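The cap lies flat in the middle of the tray at (320,175) and the pin head is still at y≈−0.090, so it is home. I hand the job in.

```bash
python3 -c "
from h import *
print(job.sign_off())"
```

```text
the job is handed in; nothing more can be done
None
```

The job is handed in at about 24 s of robot time: the pin is pushed home, and the cap is unscrewed and lying flat in the middle of the tray; sign-off returned no verdict.

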